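Find the well-sprung guide with a feeler blade

TASK

Check the three look-alike sprung guides on the steel plate with the red-handled feeler that stands in the wooden block: slid in from above, its blade meets almost no drag in one (slack), cannot go in with reasonable force in another (stiff), and slides in with a light, steady drag in the right one. Find the right guide by feel and leave the feeler standing in it, pushed fully home until its handle sits on the housing, and let go. Push gently, always well below 25 N: never force the stiff guide.

Things in the scene. Friction and masses are not known exactly. Their poses are not given: they have to be found in the camera images.
- feeler: feeler gauge, upright: steel blade 6 (x) x 22 (y) x 42 mm long, above it a red handle 12 (x) x 36 (y) x 50 mm tall whose underside is a shoulder. About 60 g. Origin: centre of the blade tip; z up to the handle. Grip the handle across its 12 mm (along x), 70 mm above the origin. Home: shoulder on the housing, origin 10 mm above the guide's, x along the guide's x, either way round
- rest: fixed wooden block in which the feeler stands loosely at the start, blade in a slot, shoulder on the block's top 52 mm above the counter; foot 70 x 70 mm. Origin: centre of its underside; x and y as the feeler's
- sole: fixed dark steel sole plate 84 x 216 x 8 mm that carries the three guides in a row along its y, at y = +70, 0 and -70 mm. Origin: centre of its underside; same axes as the guides
- guide_a: one of three look-alike guides in a row, 70 mm apart, fixed on the sole plate: aluminium housing 60 (x) x 40 (y) x 52 mm, top 60 mm above the counter. Origin: centre of its underside, 8 mm above the counter; z up. Mouth in the top, at its centre: 18 mm (x) by 28 mm (y). Which guide is slack, right or stiff is drawn afresh, cannot be seen and does not follow from its name or place
- guide_b: guide that looks just like guide_a, same frame. In every guide two brass shoes are sprung together along x: their straight faces, 6 to 30 mm above the guide's origin, stand 3 mm apart and the blade forces them to 6 mm; above that, sloping leads open to 12 mm apart at 47 mm. The shoes give alike to both sides, so 1 mm off centre does no harm
- guide_c: guide that looks just like guide_a, same frame. The blade tip meets the shoes' leads about 36 mm above the guide's origin. Push felt below that, while moving: slack guide under 2 N; right guide 7 to 12 N to part the shoes, then 4 to 8 N all the way down, and a like pull to draw it out; stiff guide: the push rises past 15 N within 1 to 2 mm and the tip stays above about 32 mm unless forced
Mind the look-alikes: they are no part of the job. Leave any turquoise or white look-alike of the feeler alone.

How it is judged:
On the way, in this order (a step that is already met when the one before it is completed fails the run):
1. the feeler is drawn up out of its wooden block (height (world z) of feeler above 0.06 m), for 0.1 s.
2. the blade is at least 10 mm below the mouth of a guide (((horizontal distance between feeler and guide_a below 0.008 m and z of feeler in the frame of guide_a below 0.042 m) or (horizontal distance between feeler and guide_b below 0.008 m and z of feeler in the frame of guide_b below 0.042 m) or (horizontal distance between feeler and guide_c below 0.008 m and z of feeler in the frame of guide_c below 0.042 m))), for 0.1 s.
At the end, for the whole second after the job is handed in: the feeler stands upright (within 0.1 rad), released and at rest, in the right guide: blade tip within 3.5 mm of fully home and within 8 mm of the guide's centre, and the guide's shoes grip it with more than 3 N in all (only the right guide does so with the blade home) (((horizontal distance between feeler and guide_a below 0.008 m and z of feeler in the frame of guide_a below 0.0135 m) or (horizontal distance between feeler and guide_b below 0.008 m and z of feeler in the frame of guide_b below 0.0135 m) or (horizontal distance between feeler and guide_c below 0.008 m and z of feeler in the frame of guide_c below 0.0135 m)) and contact force between feeler and anything else above 3 N and contact force between feeler and the arm below 0.05 N and contact force between feeler and the fingers below 0.05 N and angle between feeler's own z axis and vertical below 0.1 rad and linear speed of feeler below 0.01 m/s); the robot touches nothing.
It fails at once if the feeler is forced: it bears on a guide with over 36 N, both blade faces together (a push of about 25 N) (contact force between feeler and guide_a above 36 N or contact force between feeler and guide_b above 36 N or contact force between feeler and guide_c above 36 N).
It also fails if it takes over 58 s, if anything falls off the work surface, if the arm or the gripper's body presses on something with over 40 N, if the wrist force passes 120 N, or if a joint passes its speed limit or range.

ROBOT

A 6-joint arm with a two-finger parallel gripper is mounted at the origin on the work surface; the furniture and walls round the work are solid. World frame = base frame: x ahead of the robot, y to its left, z up, the work surface at z = 0. Lengths are in m, angles in rad, forces in N, time in s.
With the tool pointing down it reaches from about 0.375 to 0.975 m from the base axis. Payload 3.8 kg.
Tool frame: the origin (TCP) lies midway between the tips of the shut fingers; the grasp point (between the pads) lies 19 mm behind it; z points along the fingers, y is the line along which they close (so a half turn about z gives the same grasp; the last joint's range is limited). The gripper opens to 85 mm and grips with 20 to 120 N. Pads are 22 mm wide; open, the fingers measure 114 mm over their backs; the gripper's body (76 mm by 85 mm) begins 54 mm behind the grasp point. The pads swing forward as they close: fully open they stand 13 mm farther back than shut.
Start: joints at [1.199, 0.264, 1.604, -0, 1.274, -0.037], TCP at [0.222, 0.638, 0.231] pointing down, gripper open.
Joint ranges: [-2.63, 2.63], [-0.94, 2.18], [0.31, 2.57], [-1.31, 4.45], [0, 2.66], [-2.55, 2.55]. Speed limits (rad/s): [2.57, 2.57, 3.14, 3.14, 3.14, 3.14].

INTERFACE

Orientations are given as a rotation vector (axis times angle).
In Python, from workcell import status, read_camera, workorder, masks_of gives the robot as it stands.
- The arm moves only by the tool drive_tool, never from a script. Its argument "rows" is a list of rows, each a list of 7 numbers: the turn, a rotation vector about the tool's x, y, z in degrees, then the shift along the tool's x, y, z in m, then the opening, from 0 (shut) to 1 (fully open). In form: [[ax, ay, az, tx, ty, tz, claw], ...]. A call has 1 to 8 rows; each row shifts and turns the commanded pose from where the row before left it, along the tool's axes as they then stand; what a row does not reach is not made up. A row lasts 1/12 s, in which the tool goes at most 41.7 mm and 7.16 degrees, less where a joint would pass 70% of its speed; a pose out of reach is approached as far as the arm can. A call is refused whole if a number of a shift passes 0.0417 or a number of a turn 7.16, either way. A call with a gripper value outside its range is refused whole. The fingers move at their own pace and stop on an object; "force" is the grip in N (left out, the last holds). Time passes only in rows, so rows that do not move let the fingers close. It gives the time, the measured TCP pose, the force, the opening and the grip force at its end, in the units of the state.
- status.read_state(): the state, without advancing time (a new reading comes with each control period).
- read_camera(name): name is "scene" or "top" or "wrist"; returns a dict with "color" (480x640x3 uint8, red, green, blue), "intrinsics" (3x3 intrinsics, pixels), "D" ([k1, k2, p1, p2, k3] as OpenCV has them; the pictures are not rectified), "world_from_camera" (4x4, takes a point from camera to world coordinates); the wrist camera has in their place "mount" (4x4, takes a point from camera to tool coordinates, whose origin is the TCP and whose axes are the flange's). Camera axes: x right, y up, looking along -z (the intrinsics and any distortion apply to the point x, -y, -z); pixel columns grow to the right and rows downward; lengths in m; the calibration is good to about 2 mm. A picture is of the moment at which its call begins: read the wrist's pose just before it. There is no depth.
- workorder.finish_job(): hands the job in; it is judged then, once.
Trained networks look in a picture, given as the dict that the camera call returned (one of the last four; its "shot" number tells which), for a name from the list of things; names that differ only in an ending like _2 or _b are one class to them, and where a whole thing is asked for, a point or a joint stands for the part that bears it (a point fixed in the world has none). Each returns a list of dicts, best first, with "score" (0 to 1); they miss things now and then, are a little off and sometimes report something else, mostly with a low value. They report only what shows in the picture. A call takes as long as a camera call. They do not tell look-alikes from the thing itself.
- masks_of(picture, name): "mask" (480x640 bool, what is visible of it) and "bbox" ([left, top, right, bottom] in pixels, round what is visible of it).
The state is a dict: "time": time; "q": joint angles; "joint_vel": joint speeds; "joint_torque": joint torques, N m; "tool_pos": TCP position; "tcp_rot": TCP orientation; "wrist_force": force on the tool from outside, world axes, zero at the start; "torque": the same for the moment, N m; "width": opening from 0.0 (shut) to 1.0 (fully open); "grip_force": force on a finger pad.
Only numpy, scipy, OpenCV 4.12 (cv2) and the standard library are available. Lean on these libraries where they do the work, as an engineer would, in place of code of your own. Each camera call takes 0.05 s, during which the arm holds its last target. There are 200 camera calls.

## Working session

There is one attempt and no reset: what is moved stays moved. The work goes in short steps, Python scripts to look and compute and a tool call to move; the robot and the scene stay as the last step left them, time stands still between calls to the robot, and variables do not carry over. Pictures are saved under pics/ and viewed, at most 10 in all, crops included, and the job is handed in when it is done.

Besides the shell and the picture viewer there is one more tool, called after ">>>" as name(argument=value, ...) on one line, values as JSON. drive_tool: Moves the arm, as the interface text tells. Its arguments: {"type":"object","properties":{"rows":{"type":"array"},"force":{"type":"number"}},"required":["rows"]}

```bash
mkdir -p pics; ls
cat > h.py <<'E'
import numpy as np, cv2
from workcell import status, read_camera, workorder, masks_of
def save(n,img): cv2.imwrite('pics/'+n+'.png',img[:,:,::-1])
E
python3 - <<'E'
from h import *
s=status.read_state(); print(s)
ims=[]
for c in ("scene","top"):
    p=read_camera(c); ims.append(p["color"])
    print(c,np.round(p["intrinsics"],1).tolist(),p["D"],np.round(p["world_from_camera"],3).tolist())
    for n in ("feeler","rest","sole","guide_a"):
        for m in masks_of(p,n): print(n,round(m["score"],2),m["bbox"])
    save(c,p["color"])
E
```

```text
pics
{'time': 0.0, 'q': array([ 1.19909489e+00,  2.64751863e-01,  1.60536841e+00, -1.25278562e-05,
        1.27373088e+00, -3.69093726e-02]), 'joint_vel': array([-1.12776499e-04, -5.94607534e-05, -1.96758119e-03,  3.13025639e-04,
       -1.89137034e-03,  9.94654509e-04]), 'joint_torque': array([-6.49980084e-04, -5.15100861e+01, -3.67320800e+01, -7.16321688e-05,
        1.29445075e-02, -1.14769676e-05]), 'tool_pos': array([0.22152974, 0.63683014, 0.22996594]), 'tcp_rot': array([-0.52335714, -3.09723819,  0.00347718]), 'wrist_force': array([-0.11892485,  0.28075832, -0.51470504]), 'torque': array([ 0.04425914, -0.02858574,  0.00878195]), 'grip_force': 0.0, 'width': 1.0013536504385414}
scene [[496.7, 0.0, 325.7], [0.0, 496.7, 235.5], [0.0, 0.0, 1.0]] [0.02626637 0.         0.         0.         0.        ] [[-0.535, 0.426, -0.73, -0.176], [-0.845, -0.286, 0.452, 0.479], [-0.016, 0.858, 0.513, 0.462], [0.0, 0.0, 0.0, 1.0]]
feeler 0.98 [214.3, 275.3, 235.7, 340.1]
feeler 0.67 [268.5, 235.9, 294.0, 291.9]
feeler 0.58 [190.1, 229.7, 219.7, 270.7]
rest 0.7 [187.2, 256.8, 239.9, 316.0]
sole 0.75 [339.2, 206.4, 445.5, 251.4]
guide_a 0.89 [372.4, 185.1, 416.5, 229.3]
guide_a 0.77 [352.4, 198.2, 390.5, 238.1]
guide_a 0.66 [399.8, 173.4, 436.6, 217.4]
top [[609.5, 0.0, 307.6], [0.0, 609.5, 243.8], [0.0, 0.0, 1.0]] [0.03893395 0.         0.         0.         0.        ] [[0.015, 0.995, -0.094, 0.335], [-1.0, 0.014, -0.009, 0.078], [-0.008, 0.094, 0.996, 1.078], [0.0, 0.0, 0.0, 1.0]]
feeler 0.65 [160.2, 291.7, 172.8, 313.2]
feeler 0.59 [161.5, 235.2, 188.7, 246.2]
feeler 0.54 [215.0, 270.3, 241.3, 275.9]
rest 0.64 [159.0, 225.9, 206.2, 266.6]
sole 0.77 [325.6, 204.0, 453.1, 270.0]
guide_a 0.97 [337.6, 218.5, 370.1, 262.8]
guide_a 0.68 [416.6, 209.3, 450.9, 246.4]
```

View pics/scene.png

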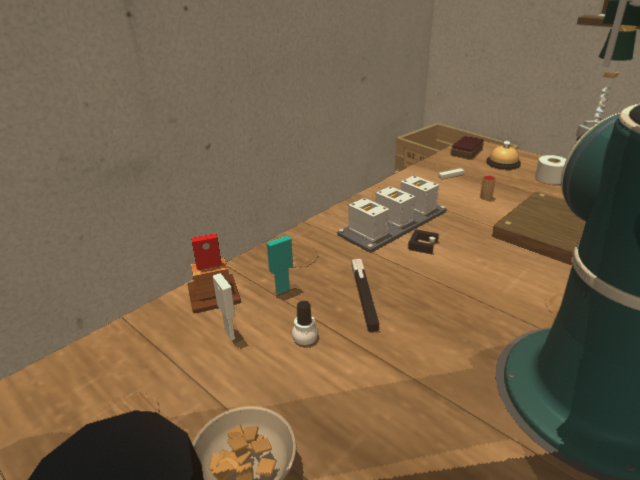

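View pics/top.png

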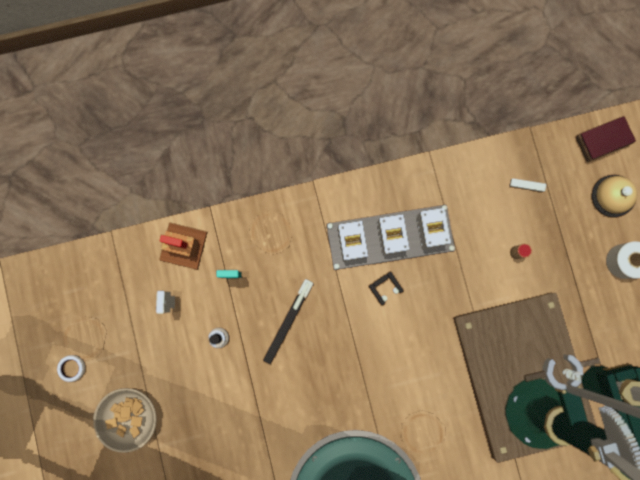

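Scene view: the red feeler stands in the wooden block at (207,252), with the white look-alike at (224,305) and the turquoise one at (280,265). Top view: red handle at (175,241), turquoise (229,273), white (164,302). The three guides are in the top view at (353,240), (394,233) and (435,227). The red one in the block fits the description. I'll fit poses by silhouette in both views.

```bash
cat >> h.py <<'E'
def proj(p,P,wfc=None):
    W=p["world_from_camera"] if wfc is None else wfc
    Q=(np.asarray(P)-W[:3,3])@W[:3,:3]; Q=Q*[1,-1,-1]
    return cv2.projectPoints(Q.reshape(-1,1,3).astype(float),np.zeros(3),np.zeros(3),np.array(p["intrinsics"]),np.array(p["D"],float))[0].reshape(-1,2)
def box(cx,cy,z0,z1,sx,sy):
    return np.array([[cx+i*sx/2,cy+j*sy/2,z] for i in(-1,1) for j in(-1,1) for z in(z0,z1)])
def place(B,x,y,z,a):
    c,s=np.cos(a),np.sin(a); return B@np.array([[c,s,0],[-s,c,0],[0,0,1]])+[x,y,z]
def render(p,boxes,pose,wfc=None,S=4):
    m=np.zeros((480*S,640*S),np.uint8)
    for b in boxes:
        u=proj(p,place(b,*pose),wfc)
        h=cv2.convexHull(np.round((u+.5)*S*16).astype(np.int32)); cv2.fillConvexPoly(m,h,1,shift=4)
    return cv2.resize(m.astype(np.float32),(640,480),interpolation=cv2.INTER_AREA)
HANDLE=[box(0,0,.042,.092,.012,.036)]
GUIDES=[box(0,y,.008,.060,.06,.04) for y in(.07,0,-.07)]
ROW=[box(0,0,0,.008,.084,.216)]+GUIDES
def fit(views,boxes,x0):
    from scipy.optimize import minimize
    def cost(v):
        c=0
        for p,m,w in views:
            r=render(p,boxes,v,w); c+=np.abs(r-m).sum()/m.sum()
        return c
    x0=np.array(x0,float); sim=np.vstack([x0]+[x0+d for d in np.diag([.01,.01,.006,.1])])
    r=minimize(cost,x0,method='Nelder-Mead',options=dict(initial_simplex=sim,maxiter=250,xatol=1e-4,fatol=1e-4))
    return r.x,r.fun/len(views)
def redmask(img,lo=(0,0,640,480)):
    h=cv2.cvtColor(img,cv2.COLOR_RGB2HSV); m=(((h[...,0]<5)|(h[...,0]>174))&(h[...,1]>190)&(h[...,2]>80))
    n,l,s,_=cv2.connectedComponentsWithStats(m.astype(np.uint8)); k=np.zeros_like(m)
    for i in range(1,n):
        x,y,w,hh,a=s[i]
        if x>=lo[0] and y>=lo[1] and x+w<=lo[2] and y+hh<=lo[3] and a>15: k|=l==i
    return k.astype(np.float32)
def rowmask(p):
    k=np.zeros((480,640),bool)
    for n in("sole","guide_a"):
        for m in masks_of(p,n):
            if m["score"]>.5: k|=m["mask"]
    return cv2.morphologyEx(k.astype(np.uint8),cv2.MORPH_CLOSE,np.ones((5,5))).astype(np.float32)
def ray(p,uv,z):
    n=cv2.undistortPoints(np.array([[uv]],float),np.array(p["intrinsics"]),np.array(p["D"],float))[0,0]
    W=p["world_from_camera"]; d=W[:3,:3]@np.array([n[0],-n[1],-1]); return W[:3,3]+d*(z-W[2,3])/d[2]
E
python3 - <<'E'
from h import *
s=read_camera("scene"); t=read_camera("top")
rs=redmask(s["color"],(180,225,230,280)); rt=redmask(t["color"],(150,225,200,255))
print(rs.sum(),rt.sum())
x=ray(t,(175,241),.1); print(x)
for a0 in (0,.4,-.4,1.57):
    print(np.round(fit([(s,rs,None),(t,rt,None)],HANDLE,[x[0],x[1],.01,a0]),4) if 0 else fit([(s,rs,None),(t,rt,None)],HANDLE,[x[0],x[1],.01,a0]))
ms=rowmask(s); mt=rowmask(t); y=ray(t,(392,235),.05); print(y,ms.sum(),mt.sum())
for a0 in(0,1.57,1.3,1.8): print(fit([(s,ms,None),(t,mt,None)],ROW,[y[0],y[1],0,a0]))
out=np.hstack([cv2.resize(t["color"][200:320,140:260],(390,390)),cv2.resize(t["color"][180:300,310:470],(400,300)) if 0 else cv2.resize(t["color"][180:300,330:450],(390,390))])
save("crop",out)
E
```

```text
720.0 0.0
[0.42807775 0.30073008 0.1       ]
(array([0.42807775, 0.30073008, 0.01      , 0.        ]), np.float64(inf))
(array([0.42807775, 0.30073008, 0.01      , 0.4       ]), np.float64(inf))
(array([ 0.42807775,  0.30073008,  0.01      , -0.4       ]), np.float64(inf))
(array([0.42807775, 0.30073008, 0.01      , 1.57      ]), np.float64(inf))
[ 0.4483186  -0.05550183  0.05      ] 4554.0 5732.0
(array([ 4.50798472e-01, -5.78925578e-02,  4.07050862e-04,  1.73492813e-01]), np.float64(0.03637583553791046))
(array([ 4.50629943e-01, -5.81757881e-02,  2.56994800e-04,  1.72633479e-01]), np.float64(0.036738015711307526))
(array([ 4.50638367e-01, -5.79785280e-02,  4.22639792e-04,  1.75827230e-01]), np.float64(0.036265112459659576))
(array([ 4.50784121e-01, -5.81487184e-02,  2.42343161e-04,  3.31209938e+00]), np.float64(0.036399517208337784))h.py:26: RuntimeWarning: divide by zero encountered in scalar divide
  r=render(p,boxes,v,w); c+=np.abs(r-m).sum()/m.sum()
  np.max(np.abs(fsim[0] - fsim[1:])) <= fatol):
```

View pics/crop.png

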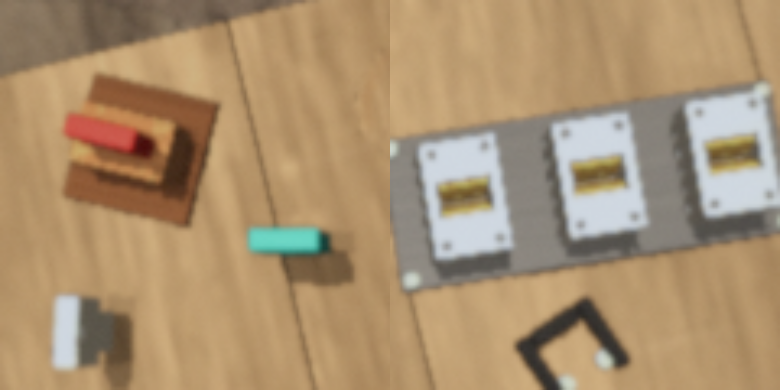

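Crop: the red handle stands in its wooden block, separate from the free-standing turquoise and white ones. The guides show brass mouths. The row fit agrees with the heights given (z≈0, yaw 0.174). Next I'll fix the red threshold.

```bash
sed -i 's/h\[...,0\]<5/h[...,0]<6/; s/>190)&(h\[...,2\]>80/>165)\&(h[...,2]>70/' h.py
python3 - <<'E'
from h import *
s=read_camera("scene"); t=read_camera("top")
rs=redmask(s["color"],(180,225,230,280)); rt=redmask(t["color"],(150,225,215,260))
print(rs.sum(),rt.sum())
for a0 in (-.5,-.2):
    print(fit([(s,rs,None),(t,rt,None)],HANDLE,[.425,.29,.01,a0]))
p=read_camera("wrist"); print(p["mount"],p["intrinsics"],p["D"])
from scipy.spatial.transform import Rotation as R
print(R.from_rotvec(status.read_state()["tcp_rot"]).as_matrix().round(3))
E
```

```text
766.0 74.0
(array([ 0.42842262,  0.30719768,  0.011377  , -0.33765455]), np.float64(1.1747517585754395))
(array([ 0.42794488,  0.3076496 ,  0.01115225, -0.24183009]), np.float64(1.241654396057129))
[[-7.23114147e-05  9.65780285e-01  2.59361594e-01  6.48288229e-02]
 [ 9.99999985e-01  2.90310748e-05  1.70702891e-04 -1.34868990e-03]
 [ 1.57331941e-04  2.59361602e-01 -9.65780272e-01 -1.43186634e-01]
 [ 0.00000000e+00  0.00000000e+00  0.00000000e+00  1.00000000e+00]] [[398.51277203   0.         318.17793437]
 [  0.         398.51277203 242.89606813]
 [  0.           0.           1.        ]] [-0.015654  0.        0.        0.        0.      ]
[[-0.945  0.329 -0.   ]
 [ 0.329  0.945 -0.   ]
 [ 0.    -0.    -1.   ]]
```

>>> drive_tool(rows=[[0,0,7.1,0,0,0,0.5],[0,0,7.1,0,0,0,0.5],[0,0,7.1,0,0,0,0.5],[0,0,7.1,0,0,0,0.5],[0,0,7.1,0,0,0,0.5],[0,0,7.1,0,0,0,0.5],[0,0,7.1,0,0,0,0.5],[0,0,7.1,0,0,0,0.5]], force=40)

```text
time: 1.62
tool_pos: [0.2218, 0.6375, 0.2313]
tcp_rot: [1.941, 2.47, -0.0]
wrist_force: [-0.9, 0.7, 0.0]
width: 0.501
grip_force: 0.0
```

>>> drive_tool(rows=[[0,0,7.1,0,0,0,0.5],[0,0,7.1,0,0,0,0.5],[0,0,7.1,0,0,0,0.5],[0,0,7.1,0,0,0,0.5],[0,0,0,-0.027,0.028,0,0.5],[0,0,0,-0.027,0.028,0,0.5],[0,0,0,-0.027,0.028,0,0.5],[0,0,0,-0.027,0.028,0,0.5]])

```text
time: 2.28
tool_pos: [0.3039, 0.5038, 0.2312]
tcp_rot: [2.481, 1.927, 0.0]
wrist_force: [0.7, 0.5, 1.2]
width: 0.498
grip_force: 0.0
```

>>> drive_tool(rows=[[0,0,0,-0.027,0.028,0,0.5],[0,0,0,-0.027,0.028,0,0.5],[0,0,0,-0.027,0.028,0,0.5],[0,0,0,-0.027,0.028,0,0.5],[0,0,0,-0.027,0.028,0,0.5],[0,0,0,-0.027,0.028,0,0.5],[0,0,0,0,0,0,0.5],[0,0,0,0,0,0,0.5]])

```text
time: 2.95
tool_pos: [0.427, 0.3048, 0.2316]
tcp_rot: [-2.486, -1.92, -0.001]
wrist_force: [-0.4, 0.8, -0.2]
width: 0.499
grip_force: 0.0
```

```bash
cat >> h.py <<'E'
from scipy.spatial.transform import Rotation as R
def wrist():
    s=status.read_state(); T=np.eye(4); T[:3,:3]=R.from_rotvec(s["tcp_rot"]).as_matrix(); T[:3,3]=s["tool_pos"]
    p=read_camera("wrist"); p["world_from_camera"]=T@p["mount"]; return p,s
E
python3 - <<'E'
from h import *
import pickle
p,s=wrist(); save("w1",p["color"]); pickle.dump(p,open("w1.pkl","wb"))
c=proj(p,[[.428,.307,.1]])[0]; print(c)
m=redmask(p["color"]); ys,xs=np.nonzero(m); print(m.sum(),xs.min(),xs.max(),ys.min(),ys.max())
sc=read_camera("scene"); rs=redmask(sc["color"],(180,225,230,280)); print(rs.sum())
print(fit([(p,m,None),(sc,rs,None)],HANDLE,[.428,.307,.01,-.25]))
print(fit([(p,m,None)],HANDLE,[.428,.307,.01,-.25]))
E
```

```text
[317.89294894 226.3798766 ]
904.0 312 329 195 251
762.0
(array([ 0.42958584,  0.30690771,  0.01007702, -0.23318018]), np.float64(0.16338011622428894))
(array([ 0.42842137,  0.30203077, -0.00733633, -0.23213413]), np.float64(0.046805862337350845))
```

View pics/w1.png

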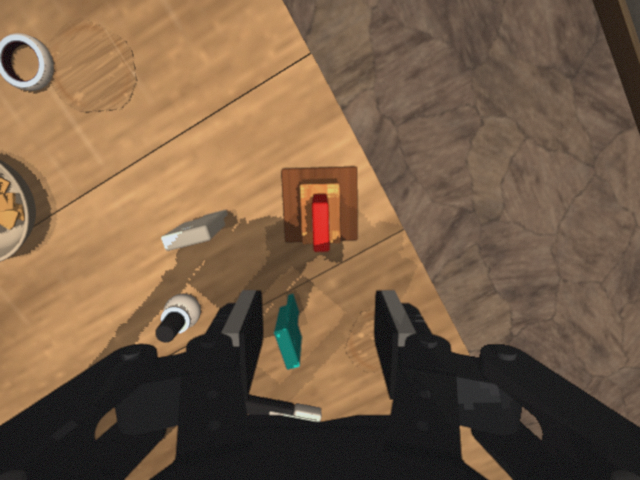

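The wrist view shows the red handle in its block at (320,222), nearly aligned with the tool. The turquoise one is at (288,330) and the white one at (200,230), both clear. I'll descend for a second view.

>>> drive_tool(rows=[[0,0,-1.25,0,0.0015,0.02,0.5],[0,0,0,0,0,0.03,0.5],[0,0,0,0,0,0.03,0.5],[0,0,0,0,0,0,0.5],[0,0,0,0,0,0,0.5]])

```text
time: 3.47
tool_pos: [0.4251, 0.3064, 0.1495]
tcp_rot: [-2.458, -1.955, 0.008]
wrist_force: [-0.0, 0.5, 1.4]
width: 0.501
grip_force: 0.0
```

Run:
```python
from h import *
import pickle
p1=pickle.load(open("w1.pkl","rb")); m1=redmask(p1["color"])
p,s=wrist(); m=redmask(p["color"]); ys,xs=np.nonzero(m); print(m.sum(),xs.min(),xs.max(),ys.min(),ys.max())
print(fit([(p,m,None)],HANDLE,[.428,.307,.01,-.23]))
x,c=fit([(p,m,None),(p1,m1,None)],HANDLE,[.428,.307,.01,-.23]);print(x,c)
T=R.from_rotvec(s["tcp_rot"]).as_matrix(); print(s["tool_pos"],T[:,1], np.arctan2(T[1,1],T[0,1]))
print("tool delta mm",1e3*T.T@(np.array([x[0],x[1],.08])-s["tool_pos"]))
save("w2",p["color"])
```

```text
1820.0 315 338 214 297
(array([ 0.42858614,  0.3023904 , -0.00252939, -0.23060466]), np.float64(0.04972527548670769))
[ 0.42865688  0.30265389 -0.00277256 -0.22841572] 0.06074809655547142
[0.42508113 0.30636807 0.14954266] [ 0.97436544 -0.22494169 -0.00363767] -0.22688472208874796
tool delta mm [-2.57513564  4.57253279 69.53576564]
```

View pics/w2.png

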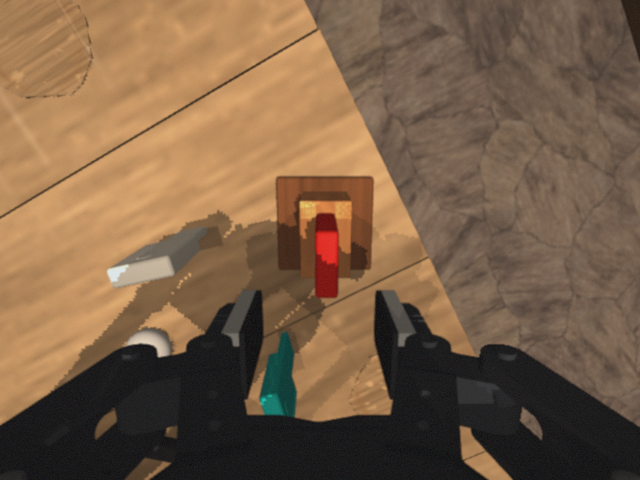

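Wrist view 2: the red handle at (326,255) lies between the finger lines, a few mm right of centre. The free-height fit trades y against z along the view, so I'll fix z=10 mm (scene+wrist gave 10.1 mm).

Run:
```python
from h import *
import pickle
from scipy.optimize import minimize
p1=pickle.load(open("w1.pkl","rb")); m1=redmask(p1["color"])
p,s=wrist(); m=redmask(p["color"])
pickle.dump(p,open("w2.pkl","wb"))
def f1(V):
    def c(v):return sum(np.abs(render(q,HANDLE,[v[0],v[1],.01,v[2]])-k).sum()/k.sum() for q,k in V)
    r=minimize(c,[.429,.305,-.23],method='Nelder-Mead',options=dict(initial_simplex=[[.429,.305,-.23],[.434,.305,-.23],[.429,.311,-.23],[.429,.305,-.18]]));return r.x,r.fun
print(f1([(p,m)]),f1([(p1,m1)])); x,c=f1([(p,m),(p1,m1)]); print(x,c)
T=R.from_rotvec(s["tcp_rot"]).as_matrix(); print(s["tool_pos"],T.round(4).tolist())
print("tool delta mm",1e3*T.T@(np.array([x[0],x[1],.08])-s["tool_pos"]))
for q in(p1,p):
  for n in("rest",):
    for k in masks_of(q,n): print(n,k["score"],k["bbox"], proj(q,[[x[0],x[1],.0]]))
```

```text
(array([ 0.42934636,  0.30605194, -0.22755875]), np.float64(0.13362795114517212)) (array([ 0.42943022,  0.30658523, -0.22751857]), np.float64(0.14380531013011932))
[ 0.42942395  0.30618657 -0.2320373 ] 0.27367541193962097
[0.42672912 0.30715466 0.15159669] [[0.2253, 0.9743, -0.0008], [0.9743, -0.2253, -0.0003], [-0.0004, -0.0007, -1.0]]
tool delta mm [-0.30592603  2.8927224  71.59486127]
rest 0.92 [280.2, 164.3, 359.0, 244.5] [[319.54265133 203.79440492]]
rest 0.66 [273.7, 176.6, 373.7, 280.4] [[321.37039766 223.96213846]]
```

>>> drive_tool(rows=[[0,0,0,0,0.0028,0,0.5],[0,0,0,0,0,0.025,0.5],[0,0,0,0,0,0.025,0.5],[0,0,0,0,0,0.025,0.5],[0,0,0,0,0,0.0145,0.5],[0,0,0,0,0,0,0.5],[0,0,0,0,0,0,0.5]])

```text
time: 4.25
tool_pos: [0.4303, 0.3053, 0.062]
tcp_rot: [-2.461, -1.953, 0.001]
wrist_force: [1.3, 0.2, 1.1]
width: 0.501
grip_force: 0.0
```

>>> drive_tool(rows=[[0,0,0,0,0,0,0.1],[0,0,0,0,0,0,0.1],[0,0,0,0,0,0,0.1],[0,0,0,0,0,0,0.1],[0,0,0,0,0,0,0.1],[0,0,0,0,0,0,0.1]], force=60)

```text
time: 4.75
tool_pos: [0.4313, 0.3064, 0.0638]
tcp_rot: [2.461, 1.953, 0.005]
wrist_force: [-1.2, -0.6, 5.5]
width: 0.131
grip_force: 58.6
```

>>> drive_tool(rows=[[0,0,0,0,0,-0.015,0.1],[0,0,0,0,0,-0.03,0.1],[0,0,0,0,0,-0.03,0.1],[0,0,0,0,0,-0.03,0.1],[0,0,-5.75,0,0,-0.03,0.1],[0,0,-5.75,0,0,0,0.1],[0,0,-5.75,0,0,0,0.1],[0,0,-5.75,0,0,0,0.1]])

```text
time: 5.42
tool_pos: [0.4308, 0.3058, 0.1985]
tcp_rot: [2.015, 2.408, 0.005]
wrist_force: [0.1, -0.2, -1.0]
width: 0.137
grip_force: 58.9
```

>>> drive_tool(rows=[[0,0,0,-0.02,-0.003,0,0.1],[0,0,0,-0.035,-0.003,0,0.1],[0,0,0,-0.035,-0.003,0,0.1],[0,0,0,-0.035,-0.003,0,0.1],[0,0,0,-0.035,-0.003,0,0.1],[0,0,0,-0.035,-0.004,0,0.1],[0,0,0,-0.035,-0.004,0,0.1],[0,0,0,-0.035,-0.004,0,0.1]])

```text
time: 6.08
tool_pos: [0.4488, 0.0381, 0.1974]
tcp_rot: [2.021, 2.404, 0.001]
wrist_force: [0.4, 0.2, -1.2]
width: 0.132
grip_force: 58.9
```

>>> drive_tool(rows=[[0,0,0,-0.035,-0.004,0,0.1],[0,0,0,-0.035,-0.004,0,0.1],[0,0,0,-0.035,-0.004,0,0.1],[0,0,0,-0.035,-0.004,0,0.1],[0,0,0,-0.017,0,0,0.1],[0,0,0,0,0,0,0.1],[0,0,0,0,0,0,0.1],[0,0,0,0,0,0,0.1]])

```text
time: 6.75
tool_pos: [0.4599, -0.1172, 0.1968]
tcp_rot: [-2.022, -2.404, -0.001]
wrist_force: [0.6, 0.6, -0.1]
width: 0.132
grip_force: 58.9
```

Run:
```python
from h import *
import pickle
p,s=wrist(); pickle.dump(p,open("w3.pkl","wb")); save("w3",p["color"])
T=R.from_rotvec(s["tcp_rot"]).as_matrix(); print(s["tool_pos"],T.round(4).tolist(),s["wrist_force"],s["width"])
for n in("sole","guide_a","feeler"):
    for k in masks_of(p,n): print(n,round(k["score"],2),k["bbox"])
e=lambda y:proj(p,place(np.array([[0,y,.06]]),.4507,-.058,0,.174))
print(e(.07),e(0),e(-.07))
```

```text
[ 0.45986233 -0.11719322  0.19683696] [[-0.1711, 0.9853, -0.0001], [0.9853, 0.1711, 0.0005], [0.0005, 0.0, -1.0]] [ 0.61384663  0.56493832 -0.09409436] 0.13154874561459828
sole 0.92 [263.0, 0.0, 376.6, 268.4]
guide_a 0.88 [271.4, 0.0, 364.1, 76.4]
guide_a 0.65 [274.9, 113.6, 364.2, 174.5]
guide_a 0.63 [275.5, 204.3, 360.5, 268.4]
feeler 0.82 [295.6, 242.8, 341.4, 409.7]
feeler 0.62 [274.9, 112.1, 365.0, 172.5]
[[319.78986555  29.62651716]] [[319.90550716 142.27632124]] [[320.00352269 241.50132757]]
```

View pics/w3.png

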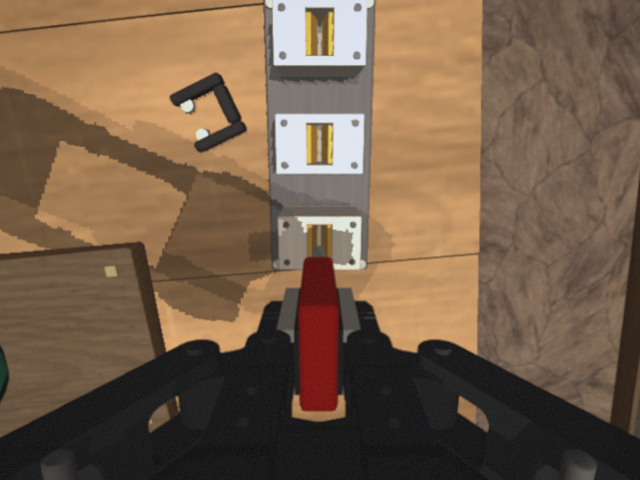

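Wrist view 3: the mouths are at (320,32), (320,144) and (320,238), within 2 px of prediction, and the handle is held centred at column 319. I'll check the feeler's offset in hand and refine the guide positions in the same camera.

Run:
```python
from h import *
import pickle
from scipy.optimize import least_squares
p=pickle.load(open("w3.pkl","rb")); W=p["mount"]
m=redmask(p["color"]); ys,xs=np.nonzero(m); print(xs.min(),xs.max(),ys.min(),ys.max())
# tool frame: handle spans z from off-.092..off-.042 along tool z; x +-.018
for off in(.050,.0535,.057):
    f=lambda dx:proj(p,[[dx+.018,0,off-.042],[dx-.018,0,off-.092]],W)[:,1]
    print(off,[ (dx*1e3,f(dx).round(1)) for dx in(-.003,-.0015,0,.0015,.003)])
# brass mouths
h=cv2.cvtColor(p["color"],cv2.COLOR_RGB2HSV)
for r0,r1 in((0,65),(115,173)):
    sub=h[r0:r1,280:360]; b=(sub[...,1]>90)
    yy,xx=np.nonzero(b); print("mouth",280+np.percentile(xx,[1,99]),r0+np.percentile(yy,[1,99]))
for y in(.07,0): print(proj(p,place(box(0,y,.06,.06,.018,.028),.4507,-.058,0,.174)).round(1)[::2].tolist())
for y in(.07,0,-.07): print(proj(p,place(box(0,y,.06,.06,.06,.04),.4507,-.058,0,.174)).round(1)[::2].tolist())
```

```text
298 338 258 410
0.05 [(-3.0, array([263.1, 427.9])), (-1.5, array([259.5, 423.7])), (0.0, array([255.9, 419.5])), (1.5, array([252.3, 415.3])), (3.0, array([248.6, 411. ]))]
0.0535 [(-3.0, array([260.5, 420. ])), (-1.5, array([256.9, 415.9])), (0.0, array([253.4, 411.7])), (1.5, array([249.8, 407.6])), (3.0, array([246.3, 403.4]))]
0.057 [(-3.0, array([257.9, 412.4])), (-1.5, array([254.5, 408.4])), (0.0, array([251. , 404.4])), (1.5, array([247.5, 400.3])), (3.0, array([244. , 396.2]))]
mouth [306. 333.] [12. 54.]
mouth [307. 332.] [124. 163.]
[[305.9, 53.4], [305.5, 5.4], [333.7, 53.3], [334.0, 5.3]]
[[306.9, 163.2], [306.5, 120.9], [333.0, 163.1], [333.3, 120.9]]
[[273.8, 63.4], [271.9, -5.1], [365.9, 63.2], [367.6, -5.3]]
[[276.8, 172.0], [275.1, 111.7], [363.1, 171.8], [364.7, 111.5]]
[[279.5, 267.7], [278.0, 214.5], [360.6, 267.5], [362.0, 214.3]]
```

>>> drive_tool(rows=[[0,0,0,-0.0101,0.0012,0.01,0.1],[0,0,0,0,0,0.025,0.1],[0,0,0,0,0,0.025,0.1],[0,0,0,0,0,0.01,0.1],[0,0,0,0,0,0,0.1],[0,0,0,0,0,0,0.1],[0,0,0,0,0,0,0.1]])

```text
time: 7.53
tool_pos: [0.464, -0.1278, 0.1278]
tcp_rot: [2.021, 2.403, 0.001]
wrist_force: [1.0, -0.4, -0.9]
width: 0.133
grip_force: 58.9
```

Run:
```python
from h import *
s=status.read_state(); T=R.from_rotvec(s["tcp_rot"]).as_matrix()
g=place(np.array([[0,-.07,0]]),.4507,-.058,0,.174)[0]
print(s["tool_pos"],s["wrist_force"],"to guide C mm",1e3*T.T@(g-s["tool_pos"]), T[:,2],T[:,1])
p,s=wrist(); sc=read_camera("scene"); a=p["color"][180:330,245:395]; b=sc["color"][150:250,370:470]
save("c1",np.hstack([cv2.resize(a,(400,400)),cv2.resize(b,(400,400))]))
```

```text
[ 0.46397945 -0.12775206  0.12783345] [ 1.02015239 -0.39811974 -0.93258533] to guide C mm [  1.10435043  -1.19852635 127.83089552] [ 1.63849597e-03 -5.72790117e-04 -9.99998494e-01] [0.98516196 0.17162054 0.00151588]
```

View pics/c1.png

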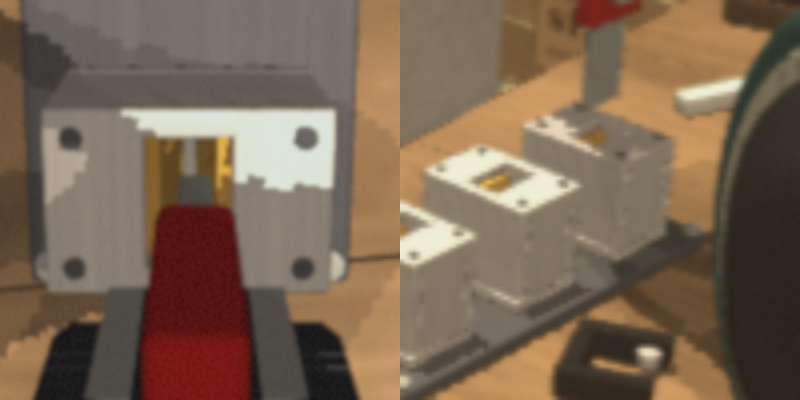

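Crop: the blade sits over the mouth, centred to within 1 mm. I'll descend gently.

>>> drive_tool(rows=[[0,0,0,0.0008,-0.0005,0.003,0.1],[0,0,0,0,0,0.003,0.1],[0,0,0,0,0,0.003,0.1],[0,0,0,0,0,0.003,0.1],[0,0,0,0,0,0.003,0.1],[0,0,0,0,0,0.002,0.1]])

```text
time: 8.13
tool_pos: [0.462, -0.1266, 0.1092]
tcp_rot: [-2.022, -2.404, 0.0]
wrist_force: [-0.1, 0.7, 0.2]
width: 0.135
grip_force: 58.9
```

>>> drive_tool(rows=[[0,0,0,0,0,0.001,0.1],[0,0,0,0,0,0.001,0.1],[0,0,0,0,0,0.001,0.1],[0,0,0,0,0,0.001,0.1]])

```text
time: 8.47
tool_pos: [0.4625, -0.1268, 0.1058]
tcp_rot: [2.022, 2.404, 0.0]
wrist_force: [0.6, 0.5, -0.2]
width: 0.129
grip_force: 58.9
```

>>> drive_tool(rows=[[0,0,0,0,0,0.001,0.1],[0,0,0,0,0,0.001,0.1],[0,0,0,0,0,0.001,0.1],[0,0,0,0,0,0.001,0.1]])

```text
time: 8.8
tool_pos: [0.4624, -0.1268, 0.1017]
tcp_rot: [2.022, 2.404, 0.0]
wrist_force: [0.1, -1.0, -0.2]
width: 0.134
grip_force: 58.9
```

>>> drive_tool(rows=[[0,0,0,0,0,0.001,0.1],[0,0,0,0,0,0.0005,0.1]])

```text
time: 8.97
tool_pos: [0.4623, -0.1267, 0.1001]
tcp_rot: [-2.022, -2.404, 0.0]
wrist_force: [0.4, -0.5, -0.5]
width: 0.133
grip_force: 58.9
```

>>> drive_tool(rows=[[0,0,0,0,0,0.0005,0.1],[0,0,0,0,0,0.0005,0.1]])

```text
time: 9.13
tool_pos: [0.4624, -0.1268, 0.0992]
tcp_rot: [2.022, 2.404, -0.0]
wrist_force: [0.0, 0.0, 0.3]
width: 0.13
grip_force: 58.9
```

>>> drive_tool(rows=[[0,0,0,0,0,0.0005,0.1],[0,0,0,0,0,0.0005,0.1]])

```text
time: 9.3
tool_pos: [0.4624, -0.1268, 0.0983]
tcp_rot: [2.022, 2.404, 0.0]
wrist_force: [-0.2, -0.4, 0.3]
width: 0.133
grip_force: 58.9
```

>>> drive_tool(rows=[[0,0,0,0,0,0.0005,0.1],[0,0,0,0,0,0.0005,0.1]])

```text
time: 9.47
tool_pos: [0.4625, -0.1268, 0.0973]
tcp_rot: [2.022, 2.404, 0.0]
wrist_force: [-0.5, -0.3, 0.3]
width: 0.133
grip_force: 58.9
```

>>> drive_tool(rows=[[0,0,0,0,0,0.0005,0.1],[0,0,0,0,0,0.0005,0.1]])

```text
time: 9.63
tool_pos: [0.4625, -0.1268, 0.0964]
tcp_rot: [2.022, 2.404, 0.0]
wrist_force: [0.5, -0.6, -0.8]
width: 0.131
grip_force: 58.9
```

>>> drive_tool(rows=[[0,0,0,0,0,0.0005,0.1],[0,0,0,0,0,0.0005,0.1]])

```text
time: 9.8
tool_pos: [0.4624, -0.1268, 0.0953]
tcp_rot: [2.022, 2.404, 0.0]
wrist_force: [0.0, -0.4, -1.0]
width: 0.135
grip_force: 58.9
```

>>> drive_tool(rows=[[0,0,0,0,0,0.0005,0.1],[0,0,0,0,0,0.0005,0.1]])

```text
time: 9.97
tool_pos: [0.4624, -0.1268, 0.0942]
tcp_rot: [2.022, 2.404, -0.0]
wrist_force: [-0.8, 0.4, 0.2]
width: 0.13
grip_force: 58.9
```

>>> drive_tool(rows=[[0,0,0,0,0,0.0005,0.1],[0,0,0,0,0,0.0005,0.1]])

```text
time: 10.13
tool_pos: [0.4624, -0.1268, 0.0932]
tcp_rot: [2.022, 2.404, 0.0]
wrist_force: [-0.1, 0.4, -0.4]
width: 0.134
grip_force: 58.9
```

>>> drive_tool(rows=[[0,0,0,0,0,0.0005,0.1],[0,0,0,0,0,0.0005,0.1]])

```text
time: 10.3
tool_pos: [0.4624, -0.1267, 0.0922]
tcp_rot: [-2.022, -2.404, 0.0]
wrist_force: [-0.2, -1.0, -0.1]
width: 0.13
grip_force: 58.9
```

>>> drive_tool(rows=[[0,0,0,0,0,0.0006,0.1],[0,0,0,0,0,0.0006,0.1],[0,0,0,0,0,0.0006,0.1]])

```text
time: 10.55
tool_pos: [0.4623, -0.1267, 0.0904]
tcp_rot: [-2.022, -2.404, 0.0]
wrist_force: [0.9, -0.7, -0.8]
width: 0.131
grip_force: 58.9
```

>>> drive_tool(rows=[[0,0,0,0,0,0.0007,0.1],[0,0,0,0,0,0.0007,0.1],[0,0,0,0,0,0.0007,0.1]])

```text
time: 10.8
tool_pos: [0.4623, -0.1268, 0.0883]
tcp_rot: [-2.022, -2.404, 0.0]
wrist_force: [0.4, -0.3, -0.5]
width: 0.133
grip_force: 58.9
```

>>> drive_tool(rows=[[0,0,0,0,0,0.0007,0.1],[0,0,0,0,0,0.0007,0.1],[0,0,0,0,0,0.0007,0.1]])

```text
time: 11.05
tool_pos: [0.4624, -0.1267, 0.0862]
tcp_rot: [2.022, 2.404, -0.0]
wrist_force: [0.1, -0.1, 0.0]
width: 0.132
grip_force: 58.9
```

Guide C is slack: no force with the tip at about 24 mm. Next is the middle guide.

>>> drive_tool(rows=[[0,0,0,0,0,-0.015,0.1],[0,0,0,0,0,-0.025,0.1],[0,0,0,0,0,-0.01,0.1],[0,0,0,0.03,0,0,0.1],[0,0,0,0.03,0,0,0.1],[0,0,0,0.01,0,0,0.1],[0,0,0,0,0,0.01,0.1],[0,0,0,0,0,0,0.1]])

```text
time: 11.72
tool_pos: [0.4493, -0.0575, 0.1245]
tcp_rot: [-2.019, -2.405, 0.002]
wrist_force: [-1.0, -1.0, -0.0]
width: 0.13
grip_force: 58.9
```

>>> drive_tool(rows=[[0,0,0,0,0,0.003,0.1],[0,0,0,0,0,0.003,0.1],[0,0,0,0,0,0.003,0.1],[0,0,0,0,0,0.003,0.1],[0,0,0,0,0,0.003,0.1],[0,0,0,0,0,0,0.1]])

```text
time: 12.22
tool_pos: [0.4499, -0.058, 0.1104]
tcp_rot: [-2.022, -2.403, 0.001]
wrist_force: [0.3, 0.6, -0.8]
width: 0.136
grip_force: 58.9
```

>>> drive_tool(rows=[[0,0,0,0,0,0.002,0.1],[0,0,0,0,0,0.002,0.1],[0,0,0,0,0,0.002,0.1],[0,0,0,0,0,0.001,0.1],[0,0,0,0,0,0.001,0.1]])

```text
time: 12.63
tool_pos: [0.4503, -0.0577, 0.1032]
tcp_rot: [-2.022, -2.404, 0.0]
wrist_force: [-0.8, -0.7, -0.3]
width: 0.134
grip_force: 58.9
```

>>> drive_tool(rows=[[0,0,0,0,0,0.0005,0.1],[0,0,0,0,0,0.0005,0.1]])

```text
time: 12.8
tool_pos: [0.4504, -0.0578, 0.1023]
tcp_rot: [2.022, 2.404, 0.0]
wrist_force: [0.2, -0.3, -0.7]
width: 0.131
grip_force: 58.9
```

>>> drive_tool(rows=[[0,0,0,0,0,0.0005,0.1],[0,0,0,0,0,0.0005,0.1]])

```text
time: 12.97
tool_pos: [0.4504, -0.0578, 0.1013]
tcp_rot: [2.022, 2.404, 0.0]
wrist_force: [0.8, -0.7, -1.0]
width: 0.132
grip_force: 58.9
```

>>> drive_tool(rows=[[0,0,0,0,0,0.0005,0.1],[0,0,0,0,0,0.0005,0.1]])

```text
time: 13.13
tool_pos: [0.4504, -0.0578, 0.1003]
tcp_rot: [2.022, 2.404, 0.0]
wrist_force: [-0.2, 0.0, 0.5]
width: 0.134
grip_force: 58.9
```

>>> drive_tool(rows=[[0,0,0,0,0,0.0005,0.1],[0,0,0,0,0,0.0005,0.1]])

```text
time: 13.3
tool_pos: [0.4504, -0.0578, 0.0993]
tcp_rot: [2.022, 2.404, 0.0]
wrist_force: [-0.1, -0.3, -1.0]
width: 0.131
grip_force: 58.9
```

>>> drive_tool(rows=[[0,0,0,0,0,0.0005,0.1],[0,0,0,0,0,0.0005,0.1]])

```text
time: 13.47
tool_pos: [0.4504, -0.0578, 0.0983]
tcp_rot: [2.022, 2.404, 0.0]
wrist_force: [-0.4, -0.0, -0.7]
width: 0.132
grip_force: 58.9
```

>>> drive_tool(rows=[[0,0,0,0,0,0.0005,0.1],[0,0,0,0,0,0.0005,0.1]])

```text
time: 13.63
tool_pos: [0.4505, -0.0578, 0.0973]
tcp_rot: [2.022, 2.404, 0.0]
wrist_force: [-0.4, 0.3, -0.2]
width: 0.133
grip_force: 58.9
```

>>> drive_tool(rows=[[0,0,0,0,0,0.0005,0.1],[0,0,0,0,0,0.0005,0.1]])

```text
time: 13.8
tool_pos: [0.4506, -0.0579, 0.0966]
tcp_rot: [2.022, 2.404, 0.0]
wrist_force: [-1.8, -0.2, 3.5]
width: 0.129
grip_force: 59.5
```

>>> drive_tool(rows=[[0,0,0,0,0,0.0005,0.1]])

```text
time: 13.88
tool_pos: [0.4506, -0.0579, 0.0963]
tcp_rot: [2.022, 2.404, 0.0]
wrist_force: [-1.5, 0.1, 5.6]
width: 0.134
grip_force: 59.7
```

>>> drive_tool(rows=[[0,0,0,0,0,0.0005,0.1]])

```text
time: 13.97
tool_pos: [0.4507, -0.0579, 0.096]
tcp_rot: [2.022, 2.404, 0.0]
wrist_force: [-1.9, 1.0, 7.4]
width: 0.137
grip_force: 60.1
```

>>> drive_tool(rows=[[0,0,0,0,0,0.0005,0.1]])

```text
time: 14.05
tool_pos: [0.4507, -0.058, 0.0958]
tcp_rot: [2.022, 2.404, -0.0]
wrist_force: [-3.2, -0.5, 9.5]
width: 0.132
grip_force: 60.3
```

>>> drive_tool(rows=[[0,0,0,0,0,0.0005,0.1]])

```text
time: 14.13
tool_pos: [0.4508, -0.058, 0.0955]
tcp_rot: [2.022, 2.404, -0.0]
wrist_force: [-4.3, -0.3, 10.5]
width: 0.136
grip_force: 60.4
```

>>> drive_tool(rows=[[0,0,0,0,0,0.0005,0.1]])

```text
time: 14.22
tool_pos: [0.4508, -0.058, 0.0953]
tcp_rot: [2.022, 2.404, -0.0]
wrist_force: [-4.7, 0.3, 14.2]
width: 0.134
grip_force: 60.7
```

>>> drive_tool(rows=[[0,0,0,0,0,0.0005,0.1]])

```text
time: 14.3
tool_pos: [0.4509, -0.0581, 0.0951]
tcp_rot: [2.022, 2.404, -0.0]
wrist_force: [-5.8, -0.3, 13.7]
width: 0.132
grip_force: 60.7
```

>>> drive_tool(rows=[[0,0,0,0,0,0.0005,0.1]])

```text
time: 14.38
tool_pos: [0.4509, -0.0581, 0.0949]
tcp_rot: [2.021, 2.404, -0.0]
wrist_force: [-5.5, 0.2, 16.7]
width: 0.132
grip_force: 61.2
```

The middle guide goes past 15 N in about 2 mm, so it is stiff. I'll back off and go to guide A. The side force suggests shifting about 0.7 mm towards tool −y.

>>> drive_tool(rows=[[0,0,0,0,0,-0.01,0.1],[0,0,0,0,0,-0.02,0.1],[0,0,0,0,0,-0.015,0.1],[0,0,0,0.02,-0.0007,0,0.1],[0,0,0,0.03,0,0,0.1],[0,0,0,0.02,0,0,0.1],[0,0,0,0,0,0,0.1],[0,0,0,0,0,0,0.1]])

```text
time: 15.05
tool_pos: [0.4374, 0.0117, 0.1378]
tcp_rot: [2.019, 2.406, -0.0]
wrist_force: [0.0, -0.0, -1.1]
width: 0.129
grip_force: 59.0
```

Run:
```python
from h import *
s=status.read_state(); T=R.from_rotvec(s["tcp_rot"]).as_matrix()
g=place(np.array([[0,.07,0]]),.4507,-.058,0,.174)[0]
print(s["tool_pos"],s["wrist_force"],"to guide A mm",1e3*T.T@(g-s["tool_pos"]), T[:,2],T[:,1])
p,s=wrist(); m=redmask(p["color"]); ys,xs=np.nonzero(m); print(xs.min(),xs.max(),ys.min(),ys.max())
a=p["color"][180:330,245:395]; save("c2",cv2.resize(a,(450,450)))
```

```text
[0.43743969 0.01166388 0.13778179] [ 0.02003101 -0.0346932  -1.07613147] to guide A mm [ -0.86649451   0.98845742 137.78214034] [ 1.28676137e-04 -2.84899136e-04 -9.99999951e-01] [9.84796211e-01 1.73713603e-01 7.72289208e-05]
298 338 258 410
```

View pics/c2.png

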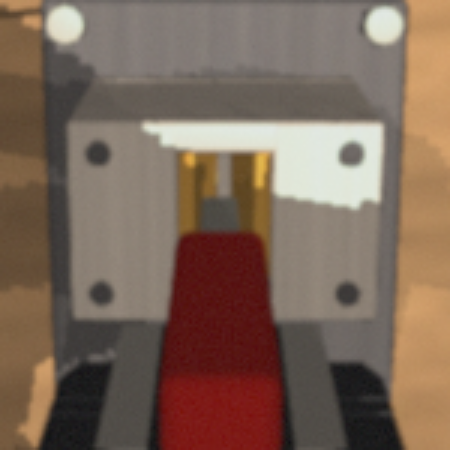

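Crop: the mouth centre is at 224 and the blade at 220, so the blade is about 0.8 mm left. I'll undo the shift and descend. The handle has not slipped (rows 258 to 410 unchanged).

>>> drive_tool(rows=[[0,0,0,0,0.0006,0.008,0.1],[0,0,0,0,0,0.008,0.1],[0,0,0,0,0,0.004,0.1],[0,0,0,0,0,0.004,0.1],[0,0,0,0,0,0.003,0.1],[0,0,0,0,0,0.003,0.1],[0,0,0,0,0,0.003,0.1],[0,0,0,0,0,0,0.1]])

```text
time: 15.77
tool_pos: [0.4379, 0.0111, 0.1041]
tcp_rot: [-2.022, -2.404, 0.001]
wrist_force: [-0.3, 1.0, -0.3]
width: 0.133
grip_force: 59.0
```

>>> drive_tool(rows=[[0,0,0,0,0,0.001,0.1],[0,0,0,0,0,0.001,0.1],[0,0,0,0,0,0.001,0.1],[0,0,0,0,0,0.001,0.1]])

```text
time: 16.1
tool_pos: [0.4385, 0.0112, 0.1009]
tcp_rot: [2.022, 2.404, 0.0]
wrist_force: [-0.0, 0.2, -0.3]
width: 0.134
grip_force: 59.0
```

>>> drive_tool(rows=[[0,0,0,0,0,0.001,0.1],[0,0,0,0,0,0.0005,0.1]])

```text
time: 16.27
tool_pos: [0.4382, 0.0112, 0.0992]
tcp_rot: [-2.022, -2.404, 0.0]
wrist_force: [0.0, -0.3, -1.0]
width: 0.138
grip_force: 59.0
```

>>> drive_tool(rows=[[0,0,0,0,0,0.001,0.1],[0,0,0,0,0,0.001,0.1]])

```text
time: 16.43
tool_pos: [0.4384, 0.0112, 0.0973]
tcp_rot: [2.022, 2.404, 0.0]
wrist_force: [0.8, 0.2, 0.2]
width: 0.135
grip_force: 59.0
```

>>> drive_tool(rows=[[0,0,0,0,0,0.0005,0.1],[0,0,0,0,0,0.0005,0.1]])

```text
time: 16.6
tool_pos: [0.4386, 0.0111, 0.0966]
tcp_rot: [2.022, 2.404, 0.0]
wrist_force: [0.0, 0.1, 3.3]
width: 0.131
grip_force: 59.5
```

>>> drive_tool(rows=[[0,0,0,0,0,0.0005,0.1],[0,0,0,0,0,0.0005,0.1]])

```text
time: 16.77
tool_pos: [0.4387, 0.0111, 0.0959]
tcp_rot: [2.022, 2.404, 0.0]
wrist_force: [-1.0, 0.3, 6.4]
width: 0.128
grip_force: 59.9
```

>>> drive_tool(rows=[[0,0,0,0,0,0.0005,0.1],[0,0,0,0,0,0.0005,0.1]])

```text
time: 16.93
tool_pos: [0.4388, 0.0111, 0.0951]
tcp_rot: [2.022, 2.404, 0.001]
wrist_force: [-2.1, 0.6, 5.9]
width: 0.134
grip_force: 59.9
```

>>> drive_tool(rows=[[0,0,0,0,0,0.0006,0.1],[0,0,0,0,0,0.0006,0.1],[0,0,0,0,0,0.0006,0.1]])

```text
time: 17.18
tool_pos: [0.4392, 0.0111, 0.0935]
tcp_rot: [2.021, 2.403, 0.002]
wrist_force: [-1.6, 0.3, 6.7]
width: 0.131
grip_force: 59.9
```

>>> drive_tool(rows=[[0,0,0,0,0,0.0006,0.1],[0,0,0,0,0,0.0006,0.1],[0,0,0,0,0,0.0006,0.1]])

```text
time: 17.43
tool_pos: [0.4395, 0.0111, 0.0919]
tcp_rot: [2.021, 2.403, 0.002]
wrist_force: [-0.4, 0.3, 7.2]
width: 0.136
grip_force: 60.1
```

>>> drive_tool(rows=[[0,0,0,0,0,0.001,0.1],[0,0,0,0,0,0.001,0.1],[0,0,0,0,0,0.001,0.1],[0,0,0,0,0,0.001,0.1]])

```text
time: 17.77
tool_pos: [0.4387, 0.0111, 0.0869]
tcp_rot: [2.022, 2.404, 0.001]
wrist_force: [-0.1, -0.0, 4.1]
width: 0.132
grip_force: 59.7
```

Light, steady drag at 4 N, so this is the right guide.

>>> drive_tool(rows=[[0,0,0,0,0,0.001,0.1],[0,0,0,0,0,0.001,0.1],[0,0,0,0,0,0.001,0.1],[0,0,0,0,0,0.001,0.1],[0,0,0,0,0,0.001,0.1],[0,0,0,0,0,0.001,0.1]])

```text
time: 18.27
tool_pos: [0.4383, 0.0112, 0.0806]
tcp_rot: [2.022, 2.404, 0.0]
wrist_force: [0.3, 1.4, 4.1]
width: 0.131
grip_force: 59.7
```

>>> drive_tool(rows=[[0,0,0,0,0,0.001,0.1],[0,0,0,0,0,0.001,0.1],[0,0,0,0,0,0.001,0.1],[0,0,0,0,0,0.001,0.1]])

```text
time: 18.6
tool_pos: [0.4383, 0.0112, 0.0766]
tcp_rot: [2.022, 2.404, 0.0]
wrist_force: [-0.2, 0.6, 4.2]
width: 0.134
grip_force: 59.7
```

>>> drive_tool(rows=[[0,0,0,0,0,0.001,0.1],[0,0,0,0,0,0.001,0.1],[0,0,0,0,0,0.0008,0.1]])

```text
time: 18.85
tool_pos: [0.4383, 0.0111, 0.0738]
tcp_rot: [2.022, 2.404, 0.0]
wrist_force: [-0.0, -0.8, 4.2]
width: 0.133
grip_force: 59.7
```

>>> drive_tool(rows=[[0,0,0,0,0,0.0005,0.1],[0,0,0,0,0,0.0005,0.1]])

```text
time: 19.02
tool_pos: [0.4383, 0.0112, 0.0728]
tcp_rot: [-2.022, -2.404, -0.0]
wrist_force: [0.3, -0.9, 4.2]
width: 0.134
grip_force: 59.7
```

>>> drive_tool(rows=[[0,0,0,0,0,0.0005,0.1],[0,0,0,0,0,0.0005,0.1]])

```text
time: 19.18
tool_pos: [0.4383, 0.0112, 0.0719]
tcp_rot: [2.022, 2.404, 0.0]
wrist_force: [1.4, 0.1, 4.2]
width: 0.135
grip_force: 59.8
```

>>> drive_tool(rows=[[0,0,0,0,0,0.0005,0.1]])

```text
time: 19.27
tool_pos: [0.4383, 0.0111, 0.0718]
tcp_rot: [-2.022, -2.404, 0.0]
wrist_force: [-2.5, 0.4, 11.2]
width: 0.133
grip_force: 60.7
```

The shoulder is seated: force jumped to 11 N at the expected height. Now I'll release and withdraw.

>>> drive_tool(rows=[[0,0,0,0,0,0,0.4],[0,0,0,0,0,0,0.4],[0,0,0,0,0,0,0.4],[0,0,0,0,0,0,0.4]])

```text
time: 19.6
tool_pos: [0.4376, 0.0112, 0.0708]
tcp_rot: [-2.021, -2.404, 0.001]
wrist_force: [0.8, 1.0, 0.5]
width: 0.398
grip_force: 0.0
```

>>> drive_tool(rows=[[0,0,0,0,0,-0.01,0.4],[0,0,0,0,0,-0.025,0.4],[0,0,0,0,0,-0.035,0.4],[0,0,0,0,0,-0.035,0.4],[0,0,0,0,0,0,0.4],[0,0,0,0,0,0,0.4]])

```text
time: 20.1
tool_pos: [0.4406, 0.0111, 0.1799]
tcp_rot: [2.019, 2.4, 0.007]
wrist_force: [0.9, 0.5, -0.2]
width: 0.401
grip_force: 0.0
```

Run:
```python
from h import *
s=read_camera("scene"); p,_=wrist(); print(_["tool_pos"],_["wrist_force"])
m=redmask(p["color"]); print(m.sum(), fit([(p,m,None)],HANDLE,[.4386,.011,.018,.174]))
a=s["color"][160:250,320:440]; b=p["color"][100:400,160:480]
save("end",np.hstack([cv2.resize(a,(400,300)),cv2.resize(b,(320,300))]))
```

```text
[0.43899165 0.01116204 0.17776347] [-0.48520246  0.37092989  0.86699842]
1431.0 (array([ 0.43913873,  0.00479305, -0.00053298,  0.16821867]), np.float64(0.05197414383292198))
```

View pics/end.png

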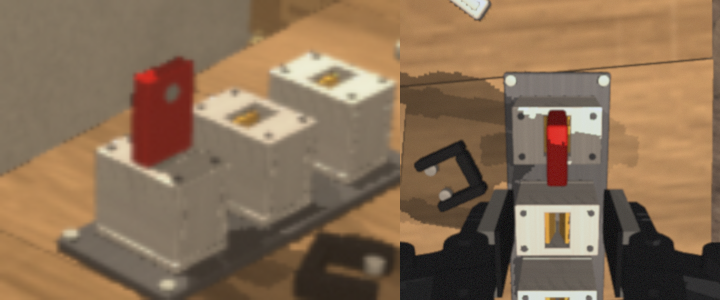

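The picture shows the feeler upright with its shoulder on guide A's housing and the gripper clear of it. The free-height fit has the same y/z bias as it had in the block.

```bash
python3 -c "
from workcell import workorder; print(workorder.finish_job())"
```

```text
the job is handed in; nothing more can be done
None
```

I left the feeler fully home and released in the guide at sole y = +70 mm, which gave a steady drag of about 4 N; the middle guide was stiff (16.7 N at most) and the one at −70 mm slack. I have handed the job in, but no verdict came back.

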